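Set the sled's flip stop and butt the board up to it

TASK

Get the board ready for a repeat cut on the crosscut sled: of the two flip stops on the fence, take the one nearer the saw kerf and flip its hinged leaf over its spine, from lying back towards you to lying flat on the far side with its nose hanging down in front of the fence. Then push the board along the sled until its whole edge is snug against the fence and its end is butted against that stop's nose. Work with the fingertips only: do not lift or tip the board off the sled, and leave the other stop parked and the other things lying on the sled undisturbed.

Things in the scene. Friction and masses are not known exactly. Their poses are not given: they have to be found in the camera images.
- sled: Plywood crosscut sled, fixed. Origin on the table (z=0) below its fence's working face, at the saw kerf; x away from the robot, y left along the fence. Base 12 mm thick (the board lies at z=12 mm), x -120 to 360, y -360 to 460 mm; far edge closed by a rail 67 mm high (x 323 to 359). Behind the fence at the kerf: a wooden guard block (x -110 to -40, y -45 to 45, top z=62 mm).
- fence_face (a point): Top edge of the fence's working face, at the kerf, 72 mm above the table. The fence is 40 mm thick, from this face towards the robot, and runs along y from -350 to 450 mm. The face is vertical and looks away from the robot; the board's edge goes against it.
- near_stop: Aluminium foot of the flip stop nearer the kerf, clamped fixed on the fence. Origin: on the leaf's hinge axis (along y), mid width, 25 mm behind the fence's working face (towards the robot), 81 mm above the table. A black knob, 24 mm across, stands 42 mm to its left (+y), top 17 mm above the axis. The board's end must butt on the flipped nose's right face, 25 mm to the right (-y) of this origin.
- near_nose (a point): On the near stop's leaf: middle of the nose's outer face, 55 mm along the plate from the axis, 40 mm out along the nose; turns with the leaf. The leaf is an aluminium L, 50 mm wide (y), 0.13 kg: plate 6 mm thick, 55 mm long, mid plane through the axis; nose 15 mm thick (40 to 55 mm from the axis) standing 65 mm out from the mid plane.
- near_leaf (a joint): Near leaf's angle, rad. 0: parked, plate level towards the robot, nose up. pi/2: plate upright, nose pointing away from the robot. pi: hard stop, plate level over the fence (upper face 84 mm above the table), nose hanging 15 to 30 mm in front of the fence face, 4 mm clear of the sled. Starts at 0 to 0.5. Stiff hinge (0.09 N m): it stays at any angle; 2 to 4 N at the nose move it.
- board: Loose brown hardwood board lying flat on the sled in front of the fence, 60 mm (own x) by 240 mm (own y, roughly along the fence) by 20 mm thick, about 0.2 kg. Origin: centre of its underside. Its +y end goes to the stop. It starts 30 to 100 mm short of the stop along the fence, its edge 18 to 38 mm off the fence at mid length and skewed up to 7 degrees.
- far_stop: Foot of the second, identical flip stop, farther left on the fence; same origin and sizes. It is to stay parked.
- far_leaf (a joint): Leaf angle of the second stop, same meaning; parked (0) and to be left so.
- board_front (a point): On the board's edge next to the fence, at the end that goes to the stop (corner -30 mm in own x, +120 mm in own y), half way up its thickness.
- board_rear (a point): On the board's edge next to the fence, at the other end (corner -30 mm in own x, -120 mm in own y), half way up.
- square: Loose combination square lying on the sled left of the near stop, 200 mm steel rule with a blue head, 26 mm high; a bystander. Origin: under the middle of the rule.
- pencil: Loose flat red carpenter's pencil on the sled beyond the board, 175 mm long, 14 mm wide, 8 mm high; a bystander. Origin: underside.
- offcut: Loose short offcut of the same board on the sled beyond it, 60 x 85 x 20 mm; a bystander. Origin: centre of its underside.
- tape: Loose yellow tape measure standing at the sled's left end, 78 x 42 x 66 mm; a bystander. Origin: centre of its underside.
Not all that is in view belongs to the job. There is more than one size of the board; the one meant has the size given above.

How it is judged (in metres and radians):
On the way, in this order (a step that is already met when the one before it is completed fails the run):
1. the near stop's leaf is flipped over and lies flat on the far side (value of joint near_leaf above 3.08 rad), for 0.2 s.
2. the board is pushed up against the flipped stop's nose (y of board_front in the frame of near_stop between -0.028 and -0.022 m and value of joint near_leaf above 3.08 rad), for 0.2 s.
At the end, for the whole second after the job is handed in: The near stop's leaf lies flat on the far side (within 0.06 rad of its hard stop), the board lies flat and still on the sled with both ends of its edge within 3 mm of the fence and its end within 3 mm of the stop's nose, and the far stop is still parked (all of step 2 and value of joint far_leaf below 0.1 rad and x of board_front in the frame of sled between -0.004 and 0.003 m and x of board_rear in the frame of sled between -0.004 and 0.003 m and height (world z) of board below 0.016 m and angle between board's own z axis and vertical below 0.05 rad and linear speed of board below 0.01 m/s); the robot touches nothing.
It fails at once if the board is lifted or tipped off the sled (height (world z) of board above 0.024 m or angle between board's own z axis and vertical above 0.15 rad).
It fails at once if the far stop is turned (value of joint far_leaf above 0.3 rad).
It fails at once if one of the other things on the sled is disturbed (moved more than 25 mm) (distance of any of square, pencil, offcut, tape from where it was at the start of the episode above 0.025 m).
It also fails if it takes over 72 s, if anything falls off the work surface, if the arm or the gripper's body presses on something with over 40 N, if the wrist force passes 120 N, or if a joint passes its speed limit or range.

ROBOT

A 6-joint arm with a two-finger parallel gripper is mounted at the origin on the work surface. World frame = base frame: x ahead of the robot, y to its left, z up, the work surface at z = 0. Lengths are in m, angles in degrees, forces in N, time in s.
With the tool pointing down it reaches from about 0.3 to 0.775 m from the base axis. Payload 14.6 kg.
Tool frame: the origin (TCP) lies on the centre line of the jaws, within the pads' length; the fingertips stand 19 mm ahead of it and the grasp point (between the pads) is the TCP; z points along the fingers, y is the line along which they close (so a half turn about z gives the same grasp; the last joint's range is limited). The gripper opens to 85 mm and grips with 20 to 120 N. Pads are 22 mm wide; open, the fingers measure 114 mm over their backs; the gripper's body (76 mm by 85 mm) begins 54 mm behind the grasp point. The pads swing forward as they close: fully open they stand 13 mm farther back than shut.
Start: joints at [66.83, 17.183, 87.147, -0, 75.671, -3.816], TCP at [0.182, 0.519, 0.25] pointing down, gripper open.
Joint ranges: [-173.82, 173.82], [-45.26, 126.66], [13.44, 144.39], [-59.66, 239.66], [0, 175.72], [-146.38, 146.38]. Speed limits (degrees/s): [127.2, 127.2, 147.25, 180, 180, 180].

INTERFACE

Orientations are given as [roll, pitch, yaw] about the fixed x, y, z axes, in that order (R = Rz(yaw) Ry(pitch) Rx(roll)).
In Python, from plant import bot, eyes, ticket gives the robot as it stands.
- The arm moves only by the tool play_rows, never from a script. Its argument "series" is a list of rows, each an object of numbers: "tx", "ty", "tz": the shift along the world's x, y, z in cm; "wx", "wy", "wz": the turn, a rotation vector about the world's x, y, z in degrees; "grip": the finger opening in cm, from 0 to 8.54. In form: [{"tx": .., "ty": .., "tz": .., "wx": .., "wy": .., "wz": .., "grip": ..}, ...]. A call has 1 to 8 rows; each row shifts and turns the commanded pose from where the row before left it; what a row does not reach is not made up. A row lasts 1/8 s, in which the tool goes at most 62.5 mm and 10.7 degrees, less where a joint would pass 70% of its speed; a pose out of reach is approached as far as the arm can. A call is refused whole if a number of a shift passes 6.25 or a number of a turn 10.7, either way. A call with a gripper value outside its range is refused whole. The fingers move at their own pace and stop on an object; the grip force is fixed at half the most. Time passes only in rows, so rows that do not move let the fingers close. It gives the time, the measured TCP pose, the force, the opening and the grip force at its end, in the units of the state.
- bot.observe(): the state, without advancing time (a new reading comes with each control period).
- eyes.capture(name): name is "scene" or "top" or "wrist"; returns (picture, depth): 400x640x3 uint8, red, green, blue; 400x640 float32, m along the optical axis (not along the pixel's ray), 0 where there is no reading.
- eyes.camera_info(name): a dict with "vertical_fov" (degrees; the focal length in pixels is half the picture's height over the tangent of half this angle, whatever the lens; pixels are square), "cx", "cy" (the principal point, pixels), "rvec" (rotation vector, rad) and "tvec" (3), from world to camera coordinates, as OpenCV has them; the wrist camera has in their place "mount" (4x4, takes a point from camera to tool coordinates, whose origin is the TCP and whose axes are the flange's). Camera axes: x right, y down, z forward; pixel columns grow to the right and rows downward; lengths in m; the calibration is good to about 2 mm. A picture is of the moment at which its call begins: read the wrist's pose just before it. camera_info takes no time and is no camera call.
- ticket.job_done(): hands the job in; it is judged then, once.
The state is a dict: "t": time; "qpos": joint angles; "qd": joint speeds; "joint_torque": joint torques, N m; "tool_pos": TCP position; "tool_rot": TCP orientation; "wrist_force": force on the tool from outside, world axes, zero at the start; "ft_torque": the same for the moment, N m; "width": finger opening in m; "gripper_force": force on a finger pad.
Only numpy, scipy, OpenCV 4.12 (cv2) and the standard library are available. Lean on these libraries where they do the work, as an engineer would, in place of code of your own. Each camera call takes 0.05 s, during which the arm holds its last target. There are 200 camera calls.

## Working session

There is one attempt and no reset: what is moved stays moved. The work goes in short steps, Python scripts to look and compute and a tool call to move; the robot and the scene stay as the last step left them, time stands still between calls to the robot, and variables do not carry over. Pictures are saved under pics/ and viewed, at most 10 in all, crops included, and the job is handed in when it is done.

Besides the shell and the picture viewer there is one more tool, called after "Request:" in YAML: its name, and indented under it one key for each argument. play_rows: Moves the arm, as the interface text tells. Its arguments: {"type":"object","properties":{"series":{"type":"array","items":{"type":"object","properties":{"tx":{"type":"number"},"ty":{"type":"number"},"tz":{"type":"number"},"wx":{"type":"number"},"wy":{"type":"number"},"wz":{"type":"number"},"grip":{"type":"number"}}}}},"required":["series"]}

```bash
mkdir -p pics; cat > h.py <<'E'
import numpy as np, cv2
from plant import bot, eyes, ticket
def cam(n):
    i=eyes.camera_info(n); f=200/np.tan(np.radians(i["vertical_fov"]/2))
    return f,i["cx"],i["cy"],i
def pts(n,uv,depth=None,z=None):
    f,cx,cy,i=cam(n); R=cv2.Rodrigues(np.array(i["rvec"],float))[0]; t=np.array(i["tvec"],float).ravel()
    uv=np.atleast_2d(uv).astype(float); d=np.c_[(uv[:,0]-cx)/f,(uv[:,1]-cy)/f,np.ones(len(uv))]
    o=-R.T@t; w=d@R
    s=(z-o[2])/w[:,2] if z is not None else depth
    return o+w*np.reshape(s,(-1,1))
E
python3 - <<'E'
from h import *
for n in ("top","scene"):
    p,d=eyes.capture(n); cv2.imwrite(f"pics/{n}0.png",p[:,:,::-1]); np.save(f"pics/{n}0.npy",d)
    print(n,eyes.camera_info(n))
print(bot.observe())
E
```

```text
top {'vertical_fov': 46.02636624199212, 'cx': 324.027927298978, 'cy': 200.59446974782733, 'rvec': array([ 2.17714367, -2.15676475,  0.1605592 ]), 'tvec': array([0.00827   , 0.57614304, 1.06780319])}
scene {'vertical_fov': 44.23580449069086, 'cx': 325.4019019265077, 'cy': 204.1852160445055, 'rvec': array([ 1.78760168,  2.080478  , -0.54493746]), 'tvec': array([ 0.06611865, -0.43374203,  1.3352334 ])}
{'t': 0.1, 'qpos': array([ 6.68313220e+01,  1.72124648e+01,  8.71745059e+01,  1.32864571e-03,
        7.56720345e+01, -3.81736045e+00]), 'qd': array([ 0.04626553, -0.0498438 , -0.05996003, -0.04064652, -0.0421277 ,
       -0.01751601]), 'joint_torque': array([-1.23469887e-03, -5.44380641e+01, -3.62366474e+01, -1.81591136e-04,
        3.04791429e-03,  1.81330842e-05]), 'tool_pos': array([0.18218749, 0.51875652, 0.24979438]), 'tool_rot': array([-1.79941211e+02, -5.21246834e-03,  1.60648350e+02]), 'wrist_force': array([-0.00546029, -0.54582478,  0.20568101]), 'ft_torque': array([0.006409  , 0.0271353 , 0.04211546]), 'gripper_force': 0.0, 'width': 0.08544649189076277}
```

View pics/top0.png

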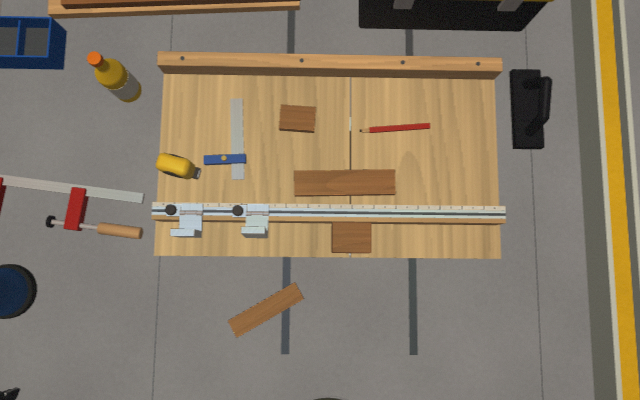

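View pics/scene0.png

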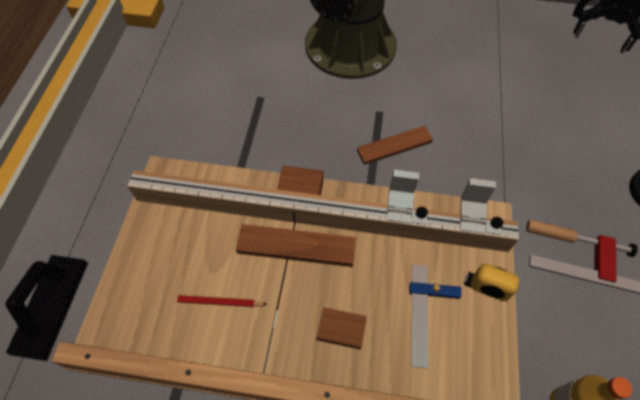

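Top view (x up, y left):
- **Stops:** two flip stops, at (256,218) and (186,218). The kerf is at column 350, so the near stop is the one at (256,218).
- **Board candidates:** sled board (345,183), offcut (297,118), guard block (351,237) and a loose strip on the floor (265,310). The sled board in front of the fence, at (345,183), fits the description.

Next I'll measure these and check one crop.

```bash
python3 - <<'E'
from h import *
p=cv2.imread("pics/top0.png"); d=np.load("pics/top0.npy")
cv2.imwrite("pics/crop1.png",cv2.resize(p[145:265,145:405],None,fx=3,fy=3,interpolation=cv2.INTER_CUBIC))
hsv=cv2.cvtColor(p,cv2.COLOR_BGR2HSV)
v,u=np.mgrid[0:400,0:640]; W=pts("top",np.c_[u.ravel(),v.ravel()],depth=d.ravel()).reshape(400,640,3)
np.save("pics/W.npy",W)
print("board rgb",p[183,345],hsv[183,345],"ply",hsv[140,200],"z board",W[183,345],"sled",W[140,200],W[100,450])
m=cv2.inRange(hsv,(0,90,40),(14,255,150)); m[:160]=0;m[203:]=0;m[:,:280]=0;m[:,410:]=0
m=cv2.morphologyEx(m,cv2.MORPH_OPEN,np.ones((3,3)))
c=max(cv2.findContours(m,0,1)[0],key=cv2.contourArea); 
w=pts("top",c[:,0],z=.032); r=cv2.minAreaRect((w[:,:2]*1000).astype(np.float32)); print("board rect mm",r,cv2.boxPoints(r))
# height samples
for col in (230,256,300,350,450,210,186):
    print(col,[(vv,*np.round(W[vv,col]*1000).astype(int)) for vv in range(198,240,3)])
E
```

```text
board rgb [ 62 103 150] [ 14 150 150] ply [ 19 107 190] z board [ 0.61845224 -0.0354649   0.0357004 ] sled [0.72304427 0.31401782 0.01432499] [ 0.8332321  -0.29666313  0.01335948]
board rect mm ((622.4347534179688, -108.35350036621094), (57.690032958984375, 84.04736328125), 0.6410194039344788) [[ 593.1214    -66.65515 ]
 [ 594.0617   -150.69727 ]
 [ 651.7481   -150.05185 ]
 [ 650.8078    -66.009735]]
230 [(198, np.int64(583), np.int64(238), np.int64(12)), (201, np.int64(576), np.int64(237), np.int64(12)), (204, np.int64(561), np.int64(226), np.int64(76)), (207, np.int64(554), np.int64(226), np.int64(76)), (210, np.int64(548), np.int64(225), np.int64(75)), (213, np.int64(541), np.int64(225), np.int64(75)), (216, np.int64(534), np.int64(225), np.int64(75)), (219, np.int64(528), np.int64(226), np.int64(70)), (222, np.int64(525), np.int64(236), np.int64(13)), (225, np.int64(518), np.int64(235), np.int64(13)), (228, np.int64(511), np.int64(236), np.int64(11)), (231, np.int64(504), np.int64(235), np.int64(11)), (234, np.int64(497), np.int64(235), np.int64(12)), (237, np.int64(490), np.int6
[... 3634 characters left out ...]
582), np.int64(343), np.int64(10)), (201, np.int64(574), np.int64(341), np.int64(13)), (204, np.int64(560), np.int64(324), np.int64(78)), (207, np.int64(553), np.int64(323), np.int64(78)), (210, np.int64(546), np.int64(322), np.int64(81)), (213, np.int64(539), np.int64(320), np.int64(87)), (216, np.int64(532), np.int64(320), np.int64(85)), (219, np.int64(525), np.int64(320), np.int64(85)), (222, np.int64(519), np.int64(321), np.int64(81)), (225, np.int64(512), np.int64(319), np.int64(87)), (228, np.int64(506), np.int64(319), np.int64(84)), (231, np.int64(495), np.int64(303), np.int64(146)), (234, np.int64(489), np.int64(302), np.int64(145)), (237, np.int64(486), np.int64(319), np.int64(81))]
```

View pics/crop1.png

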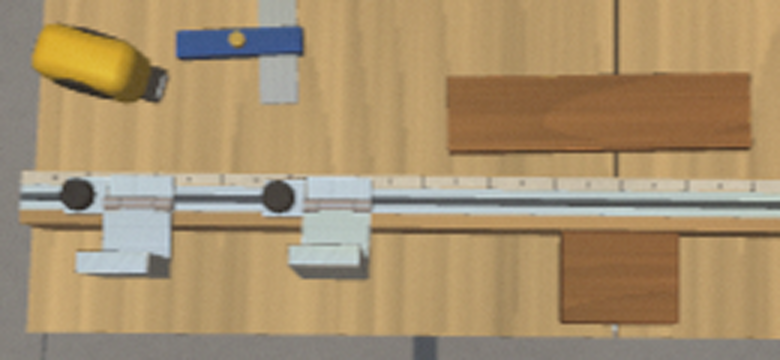

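The crop confirms the choice: near stop with its knob at crop (278,195), nose upright at crop (325,260), and a long board at crop (600,112) right of it. Next I'll refine the positions by depth.

```bash
cat > meas.py <<'E'
from h import *
def W_of(d):
    v,u=np.mgrid[0:400,0:640]; return pts("top",np.c_[u.ravel(),v.ravel()],depth=d.ravel()).reshape(400,640,3)
def board(W,p):
    # top face by depth; board region on sled
    z=W[...,2]; m=((z>.022)&(z<.044)&(W[...,0]>.566)&(W[...,0]<.70)&(W[...,1]<.16)&(W[...,1]>-.3)).astype(np.uint8)
    m=cv2.morphologyEx(m,cv2.MORPH_OPEN,np.ones((3,3)))
    c=max(cv2.findContours(m,0,1)[0],key=cv2.contourArea)
    f=np.zeros_like(m); cv2.drawContours(f,[c],-1,1,-1)
    up=pts("top",c[:,0],z=.032); return cv2.minAreaRect((up[:,:2]*1000).astype(np.float32)),f
E
python3 - <<'E'
from meas import *
p=cv2.imread("pics/top0.png"); d=np.load("pics/top0.npy"); W=W_of(d); z=W[...,2]
r,f=board(W,p); print("board",r,cv2.boxPoints(r).round(1).tolist())
# fence face edge
P=[]
for c in list(range(275,500,3)):
    col=z[190:225,c]; k=np.where(col>.055)[0]
    if len(k): P.append((c,190+k[0]-.5))
w=pts("top",P,z=.072)
k=np.polyfit(w[:,1],w[:,0],1); res=w[:,0]-np.polyval(k,w[:,1]); g=abs(res)<.004; k=np.polyfit(w[g,1],w[g,0],1)
print("fence x= %.4f + %.4f y, yaw(deg)=%.2f"%(k[1],k[0],-np.degrees(np.arctan(k[0]))), res.std())
# kerf: dark column around 350 rows 90-160
g=cv2.cvtColor(p,cv2.COLOR_BGR2GRAY).astype(float)
K=[(345+np.argmin(g[r,345:357]),r) for r in list(range(85,115))+list(range(130,165))]
kw=pts("top",K,z=.012); kk=np.polyfit(kw[:,0],kw[:,1],1); print("kerf y=%.4f+%.4f x"%(kk[1],kk[0]), np.polyval(kk,.565))
# leaf plates and noses
for a,b in ((235,280),(165,212)):
    m=(z>.077)&(z<.095); m[:, :a]=0;m[:,b:]=0;m[:212]=0;m[225:]=0
    q=W[m]; print("plate y",np.percentile(q[:,1],[1,5,50,95,99]).round(4))
    m=(z>.11); m[:, :a]=0;m[:,b:]=0;m[:212]=0;m[245:]=0
    q=W[m]; print("nose y",np.percentile(q[:,1],[1,50,99]).round(4),"x",np.percentile(q[:,0],[1,50,99]).round(4),"z",np.percentile(q[:,2],[5,50,95]).round(4))
    m=(cv2.cvtColor(p,cv2.COLOR_BGR2HSV)[...,2]<70)&(z>.08); m[:, :a-15]=0;m[:,b:]=0;m[:195]=0;m[225:]=0
    q=W[m]; print("knob",q.mean(0).round(4),len(q))
E
```

```text
board ((621.271484375, -36.201690673828125), (61.1524543762207, 238.04977416992188), 1.4870803356170654) [[587.5999755859375, 82.0], [593.7999877929688, -156.0], [654.9000244140625, -154.39999389648438], [648.7000122070312, 83.5999984741211]]
fence x= 0.5657 + 0.0017 y, yaw(deg)=-0.10 0.0010577387607050117
kerf y=-0.0498+0.0010 x -0.04917688898425427
plate y [0.1357 0.1394 0.1651 0.1908 0.2023]
nose y [0.0378 0.161  0.1871] x [0.4378 0.4963 0.5067] z [0.1215 0.1495 0.1544]
knob [0.5374 0.1957 0.1398] 25
plate y [0.2848 0.2867 0.31   0.334  0.3457]
nose y [0.0378 0.3049 0.3338] x [0.4378 0.4918 0.4997] z [0.1225 0.1455 0.1495]
knob [0.5445 0.3514 0.0981] 81
```

Request:
play_rows:
  series:
    - {"tx": 2.6, "ty": -3.6, "wz": 4.8, "grip": 0}
    - {"tx": 2.6, "ty": -3.6, "wz": 4.8, "grip": 0}
    - {"tx": 2.6, "ty": -3.6, "wz": 4.8, "grip": 0}
    - {"tx": 2.6, "ty": -3.6, "wz": 4.9, "grip": 0}
    - {"tx": 2.6, "ty": -3.6, "grip": 0}
    - {"tx": 2.6, "ty": -3.6, "grip": 0}
    - {"tx": 2.6, "ty": -3.6, "grip": 0}
    - {"tx": 2.6, "ty": -3.6, "grip": 0}

```text
invalid input at $.series[0]: expected keys tx, ty, tz, wx, wy, wz, grip
```

Request:
play_rows:
  series:
    - {"tx": 2.6, "ty": -3.6, "tz": 0, "wx": 0, "wy": 0, "wz": 4.8, "grip": 0}
    - {"tx": 2.6, "ty": -3.6, "tz": 0, "wx": 0, "wy": 0, "wz": 4.8, "grip": 0}
    - {"tx": 2.6, "ty": -3.6, "tz": 0, "wx": 0, "wy": 0, "wz": 4.8, "grip": 0}
    - {"tx": 2.6, "ty": -3.6, "tz": 0, "wx": 0, "wy": 0, "wz": 4.9, "grip": 0}
    - {"tx": 2.6, "ty": -3.6, "tz": 0, "wx": 0, "wy": 0, "wz": 0, "grip": 0}
    - {"tx": 2.6, "ty": -3.6, "tz": 0, "wx": 0, "wy": 0, "wz": 0, "grip": 0}
    - {"tx": 2.6, "ty": -3.6, "tz": 0, "wx": 0, "wy": 0, "wz": 0, "grip": 0}
    - {"tx": 2.6, "ty": -3.6, "tz": 0, "wx": 0, "wy": 0, "wz": 0, "grip": 0}

```text
t: 1.1
tool_pos: [0.3908, 0.2296, 0.2502]
tool_rot: [-180.0, -0.0, 179.9]
wrist_force: [0.4, 0.5, 0.3]
width: -0.0001
gripper_force: 0.0
```

Request:
play_rows:
  series:
    - {"tx": 1.5, "ty": -3.5, "tz": 0, "wx": 0, "wy": 0, "wz": 0, "grip": 0}
    - {"tx": 1.5, "ty": -3.5, "tz": -2.5, "wx": 0, "wy": 0, "wz": 0, "grip": 0}
    - {"tx": 1.5, "ty": 0, "tz": -4, "wx": 0, "wy": 0, "wz": 0, "grip": 0}
    - {"tx": 1, "ty": 0, "tz": -3.8, "wx": 0, "wy": 0, "wz": 0, "grip": 0}
    - {"tx": 0, "ty": 0, "tz": 0, "wx": 0, "wy": 0, "wz": 0, "grip": 0}

```text
t: 1.72
tool_pos: [0.4443, 0.1604, 0.1452]
tool_rot: [-179.9, -0.3, 179.9]
wrist_force: [0.2, -0.1, 1.9]
width: -0.0001
gripper_force: 0.0
```

Request:
play_rows:
  series:
    - {"tx": 2.0, "ty": 0, "tz": 0.1, "wx": 0, "wy": 0, "wz": 0, "grip": 0}
    - {"tx": 1.0, "ty": 0, "tz": 0.2, "wx": 0, "wy": 0, "wz": 0, "grip": 0}
    - {"tx": 0.6, "ty": 0, "tz": 0.2, "wx": 0, "wy": 0, "wz": 0, "grip": 0}
    - {"tx": 0.4, "ty": 0, "tz": 0.4, "wx": 0, "wy": 0, "wz": 0, "grip": 0}
    - {"tx": 0.4, "ty": 0, "tz": 0.4, "wx": 0, "wy": 0, "wz": 0, "grip": 0}
    - {"tx": 0.8, "ty": 0, "tz": 0.45, "wx": 0, "wy": 0, "wz": 0, "grip": 0}
    - {"tx": 0.8, "ty": 0, "tz": 0.4, "wx": 0, "wy": 0, "wz": 0, "grip": 0}

```text
t: 2.6
tool_pos: [0.5058, 0.1609, 0.1692]
tool_rot: [180.0, 0.0, 179.9]
wrist_force: [-1.5, 0.3, 0.5]
width: 0.0
gripper_force: 0.7
```

Request:
play_rows:
  series:
    - {"tx": 0.9, "ty": 0, "tz": 0.1, "wx": 0, "wy": 0, "wz": 0, "grip": 0}
    - {"tx": 0.9, "ty": 0, "tz": 0.0, "wx": 0, "wy": 0, "wz": 0, "grip": 0}
    - {"tx": 0.9, "ty": 0, "tz": 0, "wx": 0, "wy": 0, "wz": 0, "grip": 0}
    - {"tx": 0.9, "ty": 0, "tz": 0, "wx": 0, "wy": 0, "wz": 0, "grip": 0}
    - {"tx": 0.9, "ty": 0, "tz": -0.2, "wx": 0, "wy": 0, "wz": 0, "grip": 0}
    - {"tx": 0.9, "ty": 0, "tz": -0.4, "wx": 0, "wy": 0, "wz": 0, "grip": 0}
    - {"tx": 0.8, "ty": 0, "tz": -0.4, "wx": 0, "wy": 0, "wz": 0, "grip": 0}
    - {"tx": 0.8, "ty": 0, "tz": -0.6, "wx": 0, "wy": 0, "wz": 0, "grip": 0}

```text
t: 3.6
tool_pos: [0.5773, 0.161, 0.1551]
tool_rot: [180.0, 0.3, 179.9]
wrist_force: [6.2, 1.7, 11.2]
width: -0.0
gripper_force: 5.6
```

```bash
python3 - <<'E'
from h import *
p,d=eyes.capture("scene"); cv2.imwrite("pics/s1.png",cv2.resize(p[120:280,300:560,::-1],None,fx=3,fy=3))
E
```

```text
(no output)
```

View pics/s1.png

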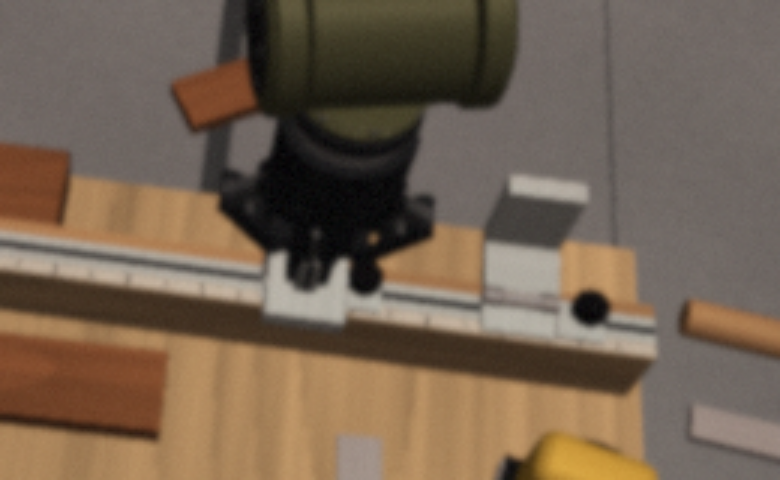

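Request:
play_rows:
  series:
    - {"tx": 0, "ty": 0, "tz": 3, "wx": 0, "wy": 0, "wz": 0, "grip": 0}
    - {"tx": -2, "ty": 0, "tz": 3, "wx": 0, "wy": 0, "wz": 0, "grip": 0}
    - {"tx": -3, "ty": 0, "tz": 0, "wx": 0, "wy": 0, "wz": 0, "grip": 0}
    - {"tx": -2.7, "ty": 0, "tz": 0, "wx": 0, "wy": 0, "wz": 0, "grip": 0}
    - {"tx": 0, "ty": 0, "tz": -3.5, "wx": 0, "wy": 0, "wz": 0, "grip": 0}
    - {"tx": 0, "ty": 0, "tz": -3.8, "wx": 0, "wy": 0, "wz": 0, "grip": 0}
    - {"tx": 1.3, "ty": 0, "tz": 0, "wx": 0, "wy": 0, "wz": 0, "grip": 0}
    - {"tx": 1.3, "ty": 0, "tz": 0, "wx": 0, "wy": 0, "wz": 0, "grip": 0}

```text
t: 4.65
tool_pos: [0.5262, 0.161, 0.1422]
tool_rot: [180.0, 0.1, 179.9]
wrist_force: [0.7, 0.1, 0.7]
width: 0.0001
gripper_force: 0.9
```

Request:
play_rows:
  series:
    - {"tx": 1.2, "ty": 0, "tz": 0, "wx": 0, "wy": 0, "wz": 0, "grip": 0}
    - {"tx": 1.0, "ty": 0, "tz": -0.4, "wx": 0, "wy": 0, "wz": 0, "grip": 0}
    - {"tx": 0.9, "ty": 0, "tz": -0.6, "wx": 0, "wy": 0, "wz": 0, "grip": 0}
    - {"tx": 0.7, "ty": 0, "tz": -0.8, "wx": 0, "wy": 0, "wz": 0, "grip": 0}
    - {"tx": 0.5, "ty": 0, "tz": -1.0, "wx": 0, "wy": 0, "wz": 0, "grip": 0}
    - {"tx": 0.2, "ty": 0, "tz": -0.8, "wx": 0, "wy": 0, "wz": 0, "grip": 0}

```text
t: 5.4
tool_pos: [0.5693, 0.1609, 0.1038]
tool_rot: [-180.0, -0.0, 179.9]
wrist_force: [-1.0, -0.4, 1.4]
width: 0.0001
gripper_force: 0.6
```

Request:
play_rows:
  series:
    - {"tx": 0, "ty": 0, "tz": -0.2, "wx": 0, "wy": 0, "wz": 0, "grip": 0}
    - {"tx": 0, "ty": 0, "tz": 0, "wx": 0, "wy": 0, "wz": 0, "grip": 0}

```text
t: 5.65
tool_pos: [0.5693, 0.1609, 0.103]
tool_rot: [-180.0, 0.0, 180.0]
wrist_force: [-0.7, -1.3, 6.4]
width: -0.0001
gripper_force: 2.9
```

Request:
play_rows:
  series:
    - {"tx": 0, "ty": 0, "tz": -0.2, "wx": 0, "wy": 0, "wz": 0, "grip": 0}
    - {"tx": 0, "ty": 0, "tz": 0, "wx": 0, "wy": 0, "wz": 0, "grip": 0}
    - {"tx": 0, "ty": 0, "tz": 4, "wx": 0, "wy": 0, "wz": 0, "grip": 0}
    - {"tx": 0.5, "ty": -5, "tz": 3, "wx": 0, "wy": 0, "wz": 0, "grip": 0}
    - {"tx": 1, "ty": -6, "tz": 0, "wx": 0, "wy": 0, "wz": 0, "grip": 0}
    - {"tx": 1, "ty": -6, "tz": 0, "wx": 0, "wy": 0, "wz": 0, "grip": 0}
    - {"tx": 1, "ty": -6, "tz": 0, "wx": 0, "wy": 0, "wz": 0, "grip": 0}
    - {"tx": 1, "ty": -6, "tz": 0, "wx": 0, "wy": 0, "wz": 0, "grip": 0}

```text
t: 6.65
tool_pos: [0.6142, -0.131, 0.1705]
tool_rot: [180.0, -0.0, 180.0]
wrist_force: [-0.2, 0.9, 0.9]
width: -0.0
gripper_force: 0.0
```

Request:
play_rows:
  series:
    - {"tx": 0.2, "ty": -6, "tz": 0, "wx": 0, "wy": 0, "wz": 0, "grip": 0}
    - {"tx": 0, "ty": -4, "tz": 0, "wx": 0, "wy": 0, "wz": 0, "grip": 0}
    - {"tx": 0, "ty": 0, "tz": 0, "wx": 0, "wy": 0, "wz": 0, "grip": 0}

```text
t: 7.02
tool_pos: [0.6156, -0.2316, 0.1699]
tool_rot: [180.0, -0.0, 179.8]
wrist_force: [0.2, 0.8, 0.5]
width: 0.0
gripper_force: 0.0
```

```bash
python3 - <<'E'
from meas import *
p,d=eyes.capture("top"); cv2.imwrite("pics/t2.png",p[:,:,::-1]); W=W_of(d); z=W[...,2]
cv2.imwrite("pics/t2c.png",cv2.resize(p[145:265,145:505,::-1],None,fx=2.2,fy=2.2,interpolation=cv2.INTER_CUBIC))
for c in (250,254,258,262): print(c,[tuple((W[v,c]*1000).round().astype(int).tolist()) for v in range(192,222,3)])
m=(z>.077)&(z<.092); m[:,:235]=0;m[:,285:]=0;m[:194]=0;m[203:]=0
q=W[m];print("nose end y",np.percentile(q[:,1],[2,5,50,95,98]).round(4),np.percentile(q[:,0],[1,50,99]).round(4),q[:,2].mean())
m2=np.where(m.sum(0)>=3)[0]; print(m2.min(),m2.max(),pts("top",[[m2.min()-.5,199],[m2.max()+.5,199]],z=.084))
r,f=board(W,p); print(r,cv2.boxPoints(r).tolist())
E
```

```text
250 [(588, 181, 82), (581, 181, 80), (574, 180, 86), (567, 180, 83), (560, 180, 86), (554, 179, 87), (547, 179, 86), (540, 179, 88), (534, 180, 78), (528, 180, 74)]
254 [(588, 172, 85), (581, 171, 85), (574, 171, 88), (568, 171, 82), (561, 171, 85), (554, 171, 85), (547, 171, 84), (541, 171, 82), (534, 171, 77), (528, 171, 76)]
258 [(587, 162, 88), (581, 162, 87), (575, 163, 82), (568, 163, 82), (561, 162, 84), (554, 162, 81), (547, 162, 82), (540, 161, 86), (535, 162, 77), (528, 163, 72)]
262 [(588, 154, 85), (581, 153, 87), (574, 153, 85), (568, 153, 84), (561, 153, 86), (554, 153, 87), (547, 153, 83), (540, 153, 86), (535, 153, 77), (528, 153, 77)]
nose end y [0.1381 0.1401 0.1626 0.185  0.1869] [0.5648 0.5742 0.5839] 0.08422676179347093
247 269 [[0.57169619 0.1880174  0.084     ]
 [0.57225695 0.13675863 0.084     ]]
((621.35888671875, -36.199432373046875), (60.977657318115234, 238.04977416992188), 1.4870802164077759) [[587.7914428710938, 81.99413299560547], [593.9691772460938, -155.9754638671875], [654.9263305664062, -154.39300537109375], [648.7485961914062, 83.57659912109375]]
```

View pics/t2c.png

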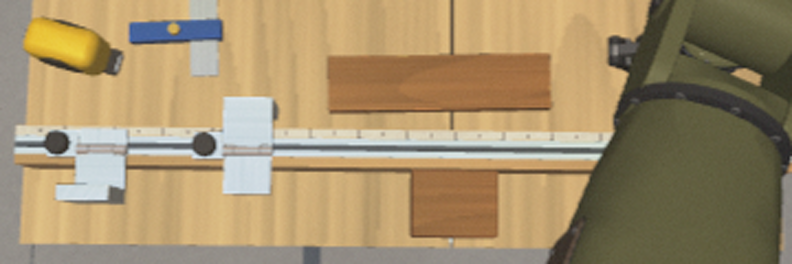

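Request:
play_rows:
  series:
    - {"tx": 1.7, "ty": 4.9, "tz": 0, "wx": 0, "wy": 0, "wz": 0, "grip": 0}
    - {"tx": 1.7, "ty": 4.9, "tz": 0, "wx": 0, "wy": 0, "wz": 0, "grip": 0}
    - {"tx": 1.7, "ty": 4.9, "tz": 0, "wx": 0, "wy": 0, "wz": 0, "grip": 0}
    - {"tx": 1.4, "ty": 4.9, "tz": -1.3, "wx": 0, "wy": 0, "wz": 0, "grip": 0}
    - {"tx": 0, "ty": 0, "tz": -4, "wx": 0, "wy": 0, "wz": 0, "grip": 0}
    - {"tx": 0, "ty": 0, "tz": -4, "wx": 0, "wy": 0, "wz": 0, "grip": 0}
    - {"tx": 0, "ty": 0, "tz": -3, "wx": 0, "wy": 0, "wz": 0, "grip": 0}
    - {"tx": 0, "ty": 0, "tz": -0.9, "wx": 0, "wy": 0, "wz": 0, "grip": 0}

```text
t: 8.07
tool_pos: [0.6802, -0.0316, 0.0368]
tool_rot: [180.0, -0.2, -180.0]
wrist_force: [-0.2, 0.0, 0.5]
width: 0.0003
gripper_force: 0.0
```

Request:
play_rows:
  series:
    - {"tx": -1.0, "ty": 0, "tz": 0, "wx": 0, "wy": 0, "wz": 0, "grip": 0}
    - {"tx": -0.6, "ty": 0, "tz": 0, "wx": 0, "wy": 0, "wz": 0, "grip": 0}
    - {"tx": -0.6, "ty": 0, "tz": 0, "wx": 0, "wy": 0, "wz": 0, "grip": 0}
    - {"tx": -0.6, "ty": 0, "tz": 0, "wx": 0, "wy": 0, "wz": 0, "grip": 0}
    - {"tx": -0.6, "ty": 0, "tz": 0, "wx": 0, "wy": 0, "wz": 0, "grip": 0}

```text
t: 8.7
tool_pos: [0.6471, -0.0332, 0.0392]
tool_rot: [-180.0, 0.0, 179.9]
wrist_force: [2.2, 0.2, 0.6]
width: 0.0003
gripper_force: 0.7
```

Request:
play_rows:
  series:
    - {"tx": -0.4, "ty": 0, "tz": 0, "wx": 0, "wy": 0, "wz": 0, "grip": 0}
    - {"tx": -0.3, "ty": 0, "tz": 0, "wx": 0, "wy": 0, "wz": 0, "grip": 0}
    - {"tx": -0.2, "ty": 0, "tz": 0, "wx": 0, "wy": 0, "wz": 0, "grip": 0}
    - {"tx": -0.1, "ty": 0, "tz": 0, "wx": 0, "wy": 0, "wz": 0, "grip": 0}
    - {"tx": 0, "ty": 0, "tz": 0, "wx": 0, "wy": 0, "wz": 0, "grip": 0}

```text
t: 9.32
tool_pos: [0.6372, -0.0331, 0.0387]
tool_rot: [180.0, -0.0, 179.9]
wrist_force: [0.7, -0.2, 1.8]
width: -0.0001
gripper_force: 0.4
```

Request:
play_rows:
  series:
    - {"tx": -0.1, "ty": 0, "tz": 0, "wx": 0, "wy": 0, "wz": 0, "grip": 0}
    - {"tx": -0.1, "ty": 0, "tz": 0, "wx": 0, "wy": 0, "wz": 0, "grip": 0}
    - {"tx": 0, "ty": 0, "tz": 0, "wx": 0, "wy": 0, "wz": 0, "grip": 0}

```text
t: 9.7
tool_pos: [0.6355, -0.0331, 0.0388]
tool_rot: [-180.0, 0.0, 179.9]
wrist_force: [4.9, -0.3, -1.7]
width: 0.0002
gripper_force: 2.3
```

Request:
play_rows:
  series:
    - {"tx": -0.15, "ty": 0, "tz": 0, "wx": 0, "wy": 0, "wz": 0, "grip": 0}
    - {"tx": 0, "ty": 0, "tz": 0, "wx": 0, "wy": 0, "wz": 0, "grip": 0}

```text
t: 9.95
tool_pos: [0.6354, -0.0331, 0.0396]
tool_rot: [-180.0, 0.3, 179.9]
wrist_force: [12.9, 0.1, -2.0]
width: -0.0001
gripper_force: 6.7
```

Request:
play_rows:
  series:
    - {"tx": 2.0, "ty": 0, "tz": 0, "wx": 0, "wy": 0, "wz": 0, "grip": 0}
    - {"tx": 0, "ty": -2, "tz": 5, "wx": 0, "wy": 0, "wz": 0, "grip": 0}
    - {"tx": -1, "ty": -5, "tz": 3, "wx": 0, "wy": 0, "wz": 0, "grip": 0}
    - {"tx": -2, "ty": -5, "tz": 0, "wx": 0, "wy": 0, "wz": 0, "grip": 0}
    - {"tx": -2.3, "ty": -5, "tz": 0, "wx": 0, "wy": 0, "wz": 0, "grip": 0}
    - {"tx": 0, "ty": 0, "tz": -4, "wx": 0, "wy": 0, "wz": 0, "grip": 0}
    - {"tx": 0, "ty": 0, "tz": -4.2, "wx": 0, "wy": 0, "wz": 0, "grip": 0}
    - {"tx": 0, "ty": 0, "tz": 0, "wx": 0, "wy": 0, "wz": 0, "grip": 0}

```text
t: 10.95
tool_pos: [0.5996, -0.2028, 0.0344]
tool_rot: [179.9, -0.2, 179.9]
wrist_force: [-0.3, -0.1, 0.2]
width: 0.0003
gripper_force: 0.0
```

```bash
python3 - <<'E'
from meas import *
p,d=eyes.capture("top"); W=W_of(d)
r,f=board(W,p); print(r,cv2.boxPoints(r).tolist()); print(bot.observe()["tool_pos"])
E
```

```text
((598.7835693359375, -34.76591491699219), (54.81894302368164, 238.85409545898438), 0.6154072284698486) [[570.0929565429688, 84.35984802246094], [572.6583862304688, -154.48046875], [627.4741821289062, -153.8916778564453], [624.9087524414062, 84.94863891601562]]
[ 0.6001228 -0.2028722  0.0358089]
```

Request:
play_rows:
  series:
    - {"tx": 0, "ty": 1.5, "tz": 0.2, "wx": 0, "wy": 0, "wz": 0, "grip": 0}
    - {"tx": 0, "ty": 1.0, "tz": 0, "wx": 0, "wy": 0, "wz": 0, "grip": 0}
    - {"tx": 0, "ty": 0.7, "tz": 0, "wx": 0, "wy": 0, "wz": 0, "grip": 0}
    - {"tx": 0, "ty": 0.7, "tz": 0, "wx": 0, "wy": 0, "wz": 0, "grip": 0}
    - {"tx": 0, "ty": 0.7, "tz": 0, "wx": 0, "wy": 0, "wz": 0, "grip": 0}
    - {"tx": 0, "ty": 0.7, "tz": 0, "wx": 0, "wy": 0, "wz": 0, "grip": 0}
    - {"tx": 0, "ty": 0.7, "tz": 0, "wx": 0, "wy": 0, "wz": 0, "grip": 0}
    - {"tx": 0, "ty": 0.7, "tz": 0, "wx": 0, "wy": 0, "wz": 0, "grip": 0}

```text
t: 12.0
tool_pos: [0.6008, -0.1357, 0.0388]
tool_rot: [-180.0, 0.0, 179.9]
wrist_force: [0.4, -1.6, 1.1]
width: -0.0001
gripper_force: 0.8
```

Request:
play_rows:
  series:
    - {"tx": 0, "ty": 0.6, "tz": 0, "wx": 0, "wy": 0, "wz": 0, "grip": 0}
    - {"tx": 0, "ty": 0.4, "tz": 0, "wx": 0, "wy": 0, "wz": 0, "grip": 0}
    - {"tx": 0, "ty": 0.2, "tz": 0, "wx": 0, "wy": 0, "wz": 0, "grip": 0}
    - {"tx": 0, "ty": 0, "tz": 0, "wx": 0, "wy": 0, "wz": 0, "grip": 0}

```text
t: 12.5
tool_pos: [0.6007, -0.1239, 0.0387]
tool_rot: [180.0, -0.0, 179.9]
wrist_force: [-0.2, 0.3, 0.5]
width: -0.0005
gripper_force: 0.0
```

```bash
python3 - <<'E'
from meas import *
p,d=eyes.capture("top"); W=W_of(d)
r,f=board(W,p); print(r,cv2.boxPoints(r).tolist()); print(bot.observe()["tool_pos"])
E
```

```text
((598.1260375976562, 25.55310821533203), (54.79994583129883, 207.79493713378906), 0.6154068112373352) [[569.6117553710938, 129.15028381347656], [571.8435668945312, -78.63265991210938], [626.6403198242188, -78.0440673828125], [624.4085083007812, 129.73887634277344]]
[ 0.60067778 -0.12399877  0.03861906]
```

Front end is at about y=0.129 against the stop face at about 0.1375, so I'll continue in small steps.

Request:
play_rows:
  series:
    - {"tx": 0, "ty": 0.3, "tz": 0, "wx": 0, "wy": 0, "wz": 0, "grip": 0}
    - {"tx": 0, "ty": 0.3, "tz": 0, "wx": 0, "wy": 0, "wz": 0, "grip": 0}
    - {"tx": 0, "ty": 0.1, "tz": 0, "wx": 0, "wy": 0, "wz": 0, "grip": 0}
    - {"tx": 0, "ty": 0, "tz": 0, "wx": 0, "wy": 0, "wz": 0, "grip": 0}

```text
t: 13.05
tool_pos: [0.6008, -0.1169, 0.0388]
tool_rot: [180.0, 0.0, 180.0]
wrist_force: [0.2, -0.0, -0.5]
width: -0.0001
gripper_force: 0.0
```

Request:
play_rows:
  series:
    - {"tx": 0, "ty": 0.1, "tz": 0, "wx": 0, "wy": 0, "wz": 0, "grip": 0}
    - {"tx": 0, "ty": 0, "tz": 0, "wx": 0, "wy": 0, "wz": 0, "grip": 0}

```text
t: 13.3
tool_pos: [0.6008, -0.1161, 0.0388]
tool_rot: [-180.0, 0.0, 179.9]
wrist_force: [-0.2, -0.7, 0.8]
width: -0.0001
gripper_force: 0.1
```

Request:
play_rows:
  series:
    - {"tx": 0, "ty": 0.15, "tz": 0, "wx": 0, "wy": 0, "wz": 0, "grip": 0}
    - {"tx": 0, "ty": 0, "tz": 0, "wx": 0, "wy": 0, "wz": 0, "grip": 0}

```text
t: 13.55
tool_pos: [0.6009, -0.1153, 0.0389]
tool_rot: [-179.9, 0.0, 179.9]
wrist_force: [0.3, -6.8, -1.5]
width: 0.0
gripper_force: 3.2
```

Request:
play_rows:
  series:
    - {"tx": 0, "ty": 0.15, "tz": 0, "wx": 0, "wy": 0, "wz": 0, "grip": 0}
    - {"tx": 0, "ty": 0, "tz": 0, "wx": 0, "wy": 0, "wz": 0, "grip": 0}

```text
t: 13.8
tool_pos: [0.6011, -0.1148, 0.0391]
tool_rot: [-179.9, 0.1, 179.9]
wrist_force: [0.4, -13.4, -0.2]
width: -0.0003
gripper_force: 6.9
```

Request:
play_rows:
  series:
    - {"tx": 0, "ty": -2, "tz": 0, "wx": 0, "wy": 0, "wz": 0, "grip": 0}
    - {"tx": 0, "ty": 0, "tz": 5, "wx": 0, "wy": 0, "wz": 0, "grip": 0}
    - {"tx": 3.4, "ty": 3, "tz": 3, "wx": 0, "wy": 0, "wz": 0, "grip": 0}
    - {"tx": 3, "ty": 3.5, "tz": 0, "wx": 0, "wy": 0, "wz": 0, "grip": 0}
    - {"tx": 0, "ty": 0, "tz": -4, "wx": 0, "wy": 0, "wz": 0, "grip": 0}
    - {"tx": 0, "ty": 0, "tz": -4.1, "wx": 0, "wy": 0, "wz": 0, "grip": 0}
    - {"tx": -1.5, "ty": 0, "tz": 0, "wx": 0, "wy": 0, "wz": 0, "grip": 0}
    - {"tx": -0.9, "ty": 0, "tz": 0, "wx": 0, "wy": 0, "wz": 0, "grip": 0}

```text
t: 14.8
tool_pos: [0.6402, -0.0686, 0.0375]
tool_rot: [180.0, -0.0, 179.9]
wrist_force: [0.1, -0.2, 0.1]
width: 0.0001
gripper_force: 0.0
```

Request:
play_rows:
  series:
    - {"tx": -0.3, "ty": 0, "tz": 0, "wx": 0, "wy": 0, "wz": 0, "grip": 0}
    - {"tx": -0.2, "ty": 0, "tz": 0, "wx": 0, "wy": 0, "wz": 0, "grip": 0}
    - {"tx": 0, "ty": 0, "tz": 0, "wx": 0, "wy": 0, "wz": 0, "grip": 0}

```text
t: 15.18
tool_pos: [0.636, -0.0682, 0.0381]
tool_rot: [-180.0, 0.0, 179.9]
wrist_force: [0.4, 0.8, 0.2]
width: 0.0
gripper_force: 0.0
```

Request:
play_rows:
  series:
    - {"tx": -0.15, "ty": 0, "tz": 0, "wx": 0, "wy": 0, "wz": 0, "grip": 0}
    - {"tx": 0, "ty": 0, "tz": 0, "wx": 0, "wy": 0, "wz": 0, "grip": 0}

```text
t: 15.42
tool_pos: [0.6354, -0.0681, 0.0384]
tool_rot: [-180.0, 0.2, 179.9]
wrist_force: [7.2, 0.4, -1.1]
width: 0.0
gripper_force: 3.7
```

Request:
play_rows:
  series:
    - {"tx": -0.1, "ty": 0, "tz": 0, "wx": 0, "wy": 0, "wz": 0, "grip": 0}
    - {"tx": 0, "ty": 0, "tz": 0, "wx": 0, "wy": 0, "wz": 0, "grip": 0}

```text
t: 15.68
tool_pos: [0.6354, -0.0681, 0.0389]
tool_rot: [-180.0, 0.3, 179.9]
wrist_force: [14.0, 0.4, -1.8]
width: -0.0
gripper_force: 6.6
```

Rear end is snug. Now the front end, at y of about 0.075.

Request:
play_rows:
  series:
    - {"tx": 2.4, "ty": 0, "tz": 0, "wx": 0, "wy": 0, "wz": 0, "grip": 0}
    - {"tx": 0, "ty": 4.7, "tz": 0, "wx": 0, "wy": 0, "wz": 0, "grip": 0}
    - {"tx": 0, "ty": 4.7, "tz": 0, "wx": 0, "wy": 0, "wz": 0, "grip": 0}
    - {"tx": 0, "ty": 4.7, "tz": 0, "wx": 0, "wy": 0, "wz": 0, "grip": 0}
    - {"tx": -1.4, "ty": 0, "tz": 0, "wx": 0, "wy": 0, "wz": 0, "grip": 0}
    - {"tx": -0.6, "ty": 0, "tz": 0, "wx": 0, "wy": 0, "wz": 0, "grip": 0}
    - {"tx": -0.3, "ty": 0, "tz": 0, "wx": 0, "wy": 0, "wz": 0, "grip": 0}
    - {"tx": 0, "ty": 0, "tz": 0, "wx": 0, "wy": 0, "wz": 0, "grip": 0}

```text
t: 16.68
tool_pos: [0.6355, 0.0726, 0.0385]
tool_rot: [180.0, 0.2, 179.9]
wrist_force: [5.7, 3.3, -2.1]
width: 0.0003
gripper_force: 3.0
```

Request:
play_rows:
  series:
    - {"tx": -0.1, "ty": 0, "tz": 0, "wx": 0, "wy": 0, "wz": 0, "grip": 0}
    - {"tx": 0, "ty": 0, "tz": 0, "wx": 0, "wy": 0, "wz": 0, "grip": 0}

```text
t: 16.92
tool_pos: [0.6354, 0.0726, 0.0389]
tool_rot: [180.0, 0.3, 179.9]
wrist_force: [11.9, 3.3, -1.8]
width: -0.0002
gripper_force: 5.9
```

Both ends are snug at TCP x=0.6354. I'll retreat and check.

Request:
play_rows:
  series:
    - {"tx": 2.5, "ty": 0, "tz": 0, "wx": 0, "wy": 0, "wz": 0, "grip": 0}
    - {"tx": 0, "ty": 0, "tz": 6, "wx": 0, "wy": 0, "wz": 0, "grip": 0}
    - {"tx": 0, "ty": -3, "tz": 5, "wx": 0, "wy": 0, "wz": 0, "grip": 0}
    - {"tx": 0, "ty": -6, "tz": 0, "wx": 0, "wy": 0, "wz": 0, "grip": 0}
    - {"tx": 0, "ty": -6, "tz": 0, "wx": 0, "wy": 0, "wz": 0, "grip": 0}
    - {"tx": 0, "ty": -6, "tz": 0, "wx": 0, "wy": 0, "wz": 0, "grip": 0}
    - {"tx": 0, "ty": -6, "tz": 0, "wx": 0, "wy": 0, "wz": 0, "grip": 0}
    - {"tx": -2, "ty": -5, "tz": 0, "wx": 0, "wy": 0, "wz": 0, "grip": 0}

```text
t: 17.92
tool_pos: [0.6379, -0.2502, 0.1476]
tool_rot: [-180.0, 0.0, 179.9]
wrist_force: [0.0, -0.2, 0.3]
width: -0.0001
gripper_force: 0.0
```

```bash
python3 - <<'E'
from meas import *
p,d=eyes.capture("top"); W=W_of(d); z=W[...,2]
cv2.imwrite("pics/t3c.png",cv2.resize(p[85:265,145:405,::-1],None,fx=3,fy=3,interpolation=cv2.INTER_CUBIC))
r,f=board(W,p); print(r,cv2.boxPoints(r).tolist())
m=(z>.077)&(z<.092); m[:,:235]=0;m[:,285:]=0;m[:194]=0;m[203:]=0
m2=np.where(m.sum(0)>=3)[0]; print(pts("top",[[m2.min()-.5,199],[m2.max()+.5,199]],z=.084), z[m].mean())
print(bot.observe()["wrist_force"])
E
```

```text
((598.2127685546875, 18.373634338378906), (54.81894302368164, 240.29513549804688), 0.6154072284698486) [[569.514404296875, 138.21986389160156], [572.0953369140625, -102.06139373779297], [626.9111328125, -101.47259521484375], [624.3302001953125, 138.80865478515625]]
[[0.57169619 0.1880174  0.084     ]
 [0.57225695 0.13675863 0.084     ]] 0.08405721875646885
[-2.38845506 -5.63916104 -0.07344608]
```

View pics/t3c.png

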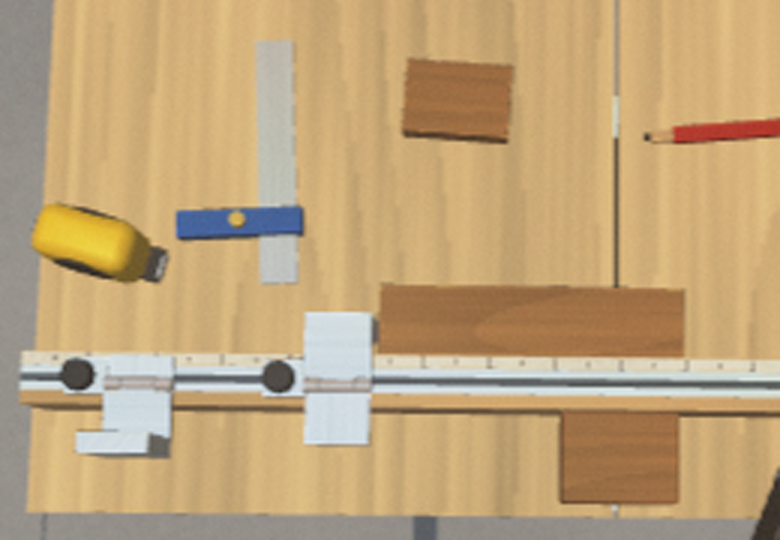

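The leaf lies flat at (338,375), the board is against the fence with its end at the nose (378,320), and the other things are where they were. Handing in after a short settle.

Request:
play_rows:
  series:
    - {"tx": 0, "ty": 0, "tz": 0, "wx": 0, "wy": 0, "wz": 0, "grip": 0}
    - {"tx": 0, "ty": 0, "tz": 0, "wx": 0, "wy": 0, "wz": 0, "grip": 0}
    - {"tx": 0, "ty": 0, "tz": 0, "wx": 0, "wy": 0, "wz": 0, "grip": 0}

```text
t: 18.35
tool_pos: [0.6387, -0.246, 0.1479]
tool_rot: [-180.0, 0.0, -180.0]
wrist_force: [-0.4, -0.1, -0.9]
width: -0.0001
gripper_force: 0.0
```

```bash
python3 -c "
from h import *
print(ticket.job_done())"
```

```text
the job is handed in; nothing more can be done
None
```

I handed the job in at about 18 s: the near stop is flipped flat and the board is snug on the fence and butted on its nose, by contact force and a last camera check; the far stop and loose things look untouched, and no verdict came back.

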